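# Empty the flap caddy of spent filter cartridges into the tray

## Robot

A 6-joint arm with a two-finger parallel gripper is mounted at the origin on the work surface. World frame = base frame: x ahead of the robot, y to its left, z up, the work surface at z = 0. Lengths are in m, angles in degrees, forces in N, time in s.
With the tool pointing down it reaches from about 0.275 to 1 m from the base axis. Payload 8.4 kg.
Tool frame: the origin (TCP) lies on the centre line of the jaws, within the pads' length; the fingertips stand 17 mm ahead of it and the grasp point (between the pads) lies 2 mm behind it; z points along the fingers, y is the direction in which the jaws open and shut (so a half turn about z gives the same grasp; the last joint's range is limited). The gripper opens to 85 mm and grips with 20 to 120 N. Pads are 22 mm wide; open, the fingers measure 114 mm over their backs; the gripper's body (76 mm by 85 mm) begins 54 mm behind the grasp point. The pads swing forward as they close: fully open they stand 13 mm farther back than shut.
Start: joints at [-66.2, 20.225, 93.587, -0, 66.188, -0.138], TCP at [0.254, -0.571, 0.248] pointing down, gripper open.
Joint ranges: [-150.9, 150.9], [-52.94, 120.26], [3.33, 152.33], [-74.26, 254.26], [0, 154.13], [-172.89, 172.89]. Speed limits (degrees/s): [127.2, 127.2, 159.86, 180, 180, 180].

## Interface

Orientations are given as [roll, pitch, yaw] about the fixed x, y, z axes, in that order (R = Rz(yaw) Ry(pitch) Rx(roll)).
In Python, from rig import ctrl gives the robot as it stands.
- The arm moves only by the tool carry_out, never from a script. Its argument "plan" is a list of rows, each an object with "dp": the shift along the world's x, y, z in mm, a list of three; "rotation": the turn, a rotation vector about the world's x, y, z in degrees, a list of three. In form: [{"dp": [tx, ty, tz], "rotation": [wx, wy, wz]}, ...]. A call has 1 to 20 rows; each row shifts and turns the pose as measured when the row begins; what a row does not reach is not made up. A row lasts 1/12 s, in which the tool goes at most 41.7 mm and 7.16 degrees, less where a joint would pass 70% of its speed; a pose out of reach is approached as far as the arm can. A call with a gripper value outside its range is refused whole. "jaw" is the opening, from 0 (shut) to 1 (fully open), set as the call begins (left out, the last holds). The fingers move at their own pace and stop on an object; "squeeze" is the grip in N (left out, the last holds). Time passes only in rows, so rows that do not move let the fingers close. It gives the time, the measured TCP pose, the force and the opening at its end, in the units of the state.
- ctrl.read_state(): the state, without advancing time (a new reading comes with each control period).
- ctrl.grab_frame(name): name is "side" or "top" or "wrist"; returns a dict with "frame" (480x640x3 uint8, blue, green, red), "intrinsics" (3x3 intrinsics, pixels), "R" (3x3) and "t" (3): a world point X has camera coordinates R X + t; the wrist camera has in their place "tool_from_camera" (4x4, takes a point from camera to tool coordinates, whose origin is the TCP and whose axes are the flange's). Camera axes: x right, y down, z forward; pixel columns grow to the right and rows downward; lengths in m; the calibration is good to about 2 mm. A picture is of the moment at which its call begins: read the wrist's pose just before it. There is no depth.
- ctrl.sign_off(): hands the job in, once; it reports no verdict.
The state is a dict: "time_s": time; "q": joint angles; "joint_velocities": joint speeds; "effort": joint torques, N m; "tcp_pos": TCP position; "orientation": TCP orientation; "force": force on the tool from outside, world axes, zero at the start; "ft_torque": the same for the moment, N m; "gripper_width": finger opening in m.
Only numpy, scipy, OpenCV 4.12 (cv2) and the standard library are available. Lean on these libraries where they do the work, as an engineer would, in place of code of your own. Each camera call takes 0.05 s, during which the arm holds its last target. There are 200 camera calls.

## Task

Slide the open tray along the bench until its thin end is up against the front of the stand, centred under the caddy's flap. Then push the caddy's back so that it tips forward on the stand just far enough for the flap to swing open and all three spent cartridges to slide out into the tray, never letting it go over its balance, and gently let it back down so that it stands level on the stand with its flap shut. Leave the bottles and the box undisturbed.

Things in the scene. Friction and masses are not known exactly. Their poses are not given: they have to be found in the camera images.
- stand: Fixed grey block with a steel top, 80 mm high. Origin on the bench below the middle of the tipping edge; x level in the pouring direction, z up. The block runs from x = -128 to +8 mm, y = -62 to +62 mm; its front face, which the tray goes against, is at x = +8 mm.
- stand_edge (a point): Middle of the tipping edge: stand x = 0, y = 0, on the stand's top (80 mm up). A stop rib 8 mm thick and 8 mm high stands just ahead of it (x = 0 to 8 mm), so that the caddy tips instead of sliding when its back is pushed. Low side cheeks (14 mm high, x = -90 to 0 mm) guide the caddy with 1 mm of play.
- caddy: Loose white box, 120 (x) x 104 (y) x 94 mm high, clear top, 0.35 to 0.65 kg, on the stand and facing as it does, up to 6 mm behind the rib. Origin at the middle of its lower front edge, about which it tips; x forward (pouring), z up; the box runs from x = -120 to 0. Floor 12 mm thick, slippery. Balance is lost at about 50 degrees of tilt; short of that it falls back as the push is withdrawn.
- caddy_back (a point): Point on the outside of the caddy's back wall, mid-width, 60 mm above its underside (caddy x = -120, z = 60 mm): the place to push. Axes as the caddy's. A push of about 4 to 8 N here tips it; it follows a finger drawn back slowly.
- flap (a joint): Grey flap, the caddy's whole front (102 x 78 mm), hinged at its top edge 94 mm above the caddy's underside. 0 = shut, grows (rad) as its lower edge swings out. It hangs freely: its value about equals the caddy's tilt, and it shuts by itself when the caddy is level. When tipped, its lower edge dips to 20 mm below the stand's top and reaches 70 mm ahead of the edge.
- tray_mid (a point): Middle of the loose open aluminium tray, 27.5 mm above its underside; 160 (x) x 130 mm (y), 0.5 kg; floor and thin walls 5 mm, walls 50 mm high; the +x end is a grey grip wall 12 mm thick (x = 68 to 80 mm), top 55 mm up, to be pinched across. The thin end (x = -80 mm) goes against the stand: this point is then at stand x = 88 mm, y = 0, and the tray's x points as the stand's.
- cart0_mid (a point): Middle of one of three alike spent cartridges (grey plastic and steel bars, 70 mm along x, 24 mm wide, 20 mm high, about 40 g), lying side by side on the caddy's floor lengthwise to the flap. They start to slide once the caddy is tipped some 16 to 25 degrees.
- cart1_mid (a point): Middle of one of three alike spent cartridges (grey plastic and steel bars, 70 mm along x, 24 mm wide, 20 mm high, about 40 g), lying side by side on the caddy's floor lengthwise to the flap. They start to slide once the caddy is tipped some 16 to 25 degrees.
- cart2_mid (a point): Middle of one of three alike spent cartridges (grey plastic and steel bars, 70 mm along x, 24 mm wide, 20 mm high, about 40 g), lying side by side on the caddy's floor lengthwise to the flap. They start to slide once the caddy is tipped some 16 to 25 degrees.
- bottle_a_mid (a point): Bystander: clear glass bottle, 60 mm across, 130 mm high, at one side of the stand or of where the tray goes; point on its axis 55 mm above the bench.
- bottle_b_mid (a point): Bystander: amber glass jar, 60 mm across, 110 mm high, likewise; point on its axis 55 mm above the bench.
- bottle_c_mid (a point): Bystander: white plastic jar, 60 mm across, 120 mm high, likewise; point on its axis 55 mm above the bench.
- vial_box_mid (a point): Bystander: closed cardboard box, 90 (x) x 70 (y) x 55 mm high, behind the stand; its centre.

How it is judged (in metres and radians):
On the way, in this order (a step that is already met when the one before it is completed fails the run):
1. the tray stands flat against the stand's front, under the flap (x of tray_mid in the frame of stand between 0.07 and 0.106 m and y of tray_mid in the frame of stand between -0.025 and 0.025 m and angle between the x axis of tray_mid and the x axis of stand, either way round below 0.2 rad), for 0.2 s.
2. the caddy is tipped forward on the stand and its flap has swung open (all of step 1 and angle between caddy's own z axis and vertical above 0.25 rad and value of joint flap above 0.2 rad and distance between caddy and stand_edge below 0.025 m), for 0.2 s.
At the end, for the whole second after the job is handed in: All three cartridges lie at rest in the tray; the tray is flat on the bench against the stand's front (within 18 mm along, 25 mm across, 0.2 rad); the caddy is back on the stand, level within 0.06 rad and within 20 mm of its edge, its flap shut (below 0.12 rad); all at rest (all of step 1 and x of cart0_mid in the frame of tray_mid between -0.08 and 0.08 m and y of cart0_mid in the frame of tray_mid between -0.065 and 0.065 m and height (world z) of each of cart0_mid, cart1_mid, cart2_mid below 0.065 m and linear speed of each of cart0, cart1, cart2, caddy, tray below 0.03 m/s and x of cart1_mid in the frame of tray_mid between -0.08 and 0.08 m and y of cart1_mid in the frame of tray_mid between -0.065 and 0.065 m and x of cart2_mid in the frame of tray_mid between -0.08 and 0.08 m and y of cart2_mid in the frame of tray_mid between -0.065 and 0.065 m and angle between each of caddy, tray's own z axis and vertical below 0.06 rad and distance between caddy and stand_edge below 0.02 m and value of joint flap below 0.12 rad); the robot touches nothing.
It fails at once if the caddy is tipped past its balance (over 0.9 rad) (angle between caddy's own z axis and vertical above 0.9 rad).
It fails at once if the caddy is lifted or shoved off the stand (its front lower edge over 30 mm from the tipping edge) (distance between caddy and stand_edge above 0.03 m).
It fails at once if the caddy is dropped or flung (turning faster than 3.5 rad/s) (angular speed of caddy above 3.5 rad/s).
It fails at once if a bottle or the box is disturbed (moved over 20 mm or tipped over 0.3 rad) (distance of any of bottle_a_mid, bottle_b_mid, bottle_c_mid, vial_box_mid from where it was at the start of the episode above 0.02 m or angle between any of bottle_a_mid, bottle_b_mid, bottle_c_mid, vial_box_mid's own z axis and vertical above 0.3 rad).
It also fails if it takes over 61 s, if anything falls off the work surface, if the arm or the gripper's body presses on something with over 40 N, if the wrist force passes 120 N, or if a joint passes its speed limit or range.

## Working session

There is one attempt and no reset: what is moved stays moved. The work goes in short steps, Python scripts to look and compute and a tool call to move; the robot and the scene stay as the last step left them, time stands still between calls to the robot, and variables do not carry over. Pictures are saved under pics/ and viewed, about 8 in all and at most 12, crops included, and the job is handed in when it is done.

Besides the shell and the picture viewer there is one more tool, called after ">>>" as name(argument=value, ...), one argument or row to a line, values as JSON. carry_out: Moves the arm, as the interface text tells. Its arguments: {"type":"object","properties":{"plan":{"type":"array","items":{"type":"object","properties":{"dp":{"type":"array","items":{"type":"number"}},"rotation":{"type":"array","items":{"type":"number"}}}}},"jaw":{"type":"number"},"squeeze":{"type":"number"}},"required":["plan"]}

```bash
mkdir -p pics; ls
python3 - <<'E'
from rig import ctrl
import cv2, numpy as np
s=ctrl.read_state(); print({k:np.round(v,3).tolist() for k,v in s.items()})
for n in("top","side"):
    f=ctrl.grab_frame(n); cv2.imwrite(f"pics/{n}0.png",f["frame"]); print(n,f["intrinsics"],np.round(f["R"],4),np.round(f["t"],4))
E
```

```text
pics
{'time_s': 0.0, 'q': [-66.198, 20.264, 93.63, 0.001, 66.188, -0.14], 'joint_velocities': [-0.021, -0.045, 0.001, 0.047, -0.087, 0.022], 'effort': [-0.003, -60.526, -34.207, -0.0, 0.009, -0.0], 'tcp_pos': [0.253, -0.571, 0.248], 'orientation': [-179.918, -0.001, 23.942], 'force': [-0.027, 0.29, -0.316], 'ft_torque': [0.036, 0.04, -0.013], 'gripper_width': 0.086}
top [[492.71005348   0.         325.2790359 ]
 [  0.         492.71005348 234.96161931]
 [  0.           0.           1.        ]] [[ 0.0295 -0.9996  0.0014]
 [-0.9814 -0.0292 -0.1898]
 [ 0.1898  0.0042 -0.9818]] [0.1731 0.5522 0.7607]
side [[470.14131408   0.         317.23380793]
 [  0.         470.14131408 241.12768775]
 [  0.           0.           1.        ]] [[-0.9829 -0.1833 -0.0165]
 [-0.0779  0.4958 -0.865 ]
 [ 0.1667 -0.8489 -0.5016]] [0.5684 0.0807 0.974 ]
```

View pics/top0.png

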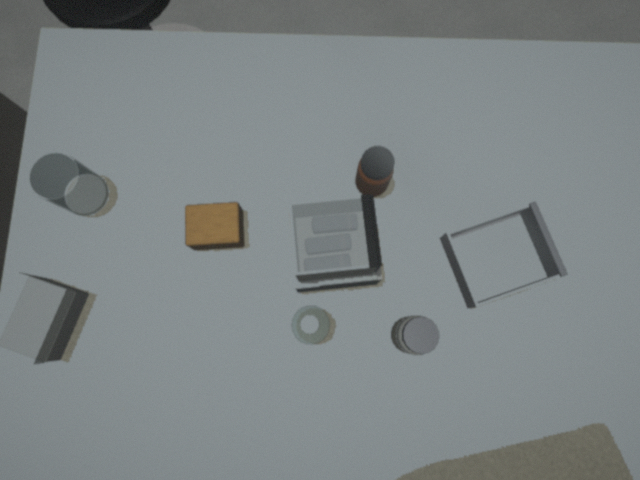

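View pics/side0.png

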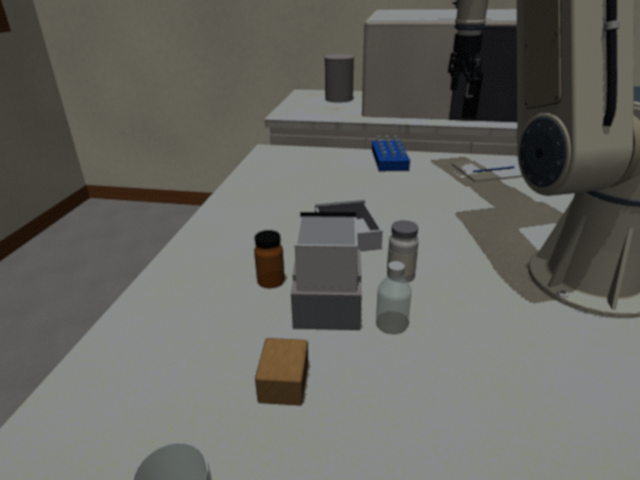

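The top view shows the stand and caddy at about (335,240) px, with the flap on the right, so it pours towards −y. The tray is at about (503,255), turned, with its grip wall on the right. The amber jar is at (375,170), the clear bottle at (312,325), the white jar at (417,335) and the box at (213,225). I'll zoom in to get corner positions.

Run:
```python
import cv2
a=cv2.imread("pics/top0.png")[130:370,280:580]
a=cv2.convertScaleAbs(a,alpha=1.5)
a=cv2.resize(a,None,fx=2.5,fy=2.5,interpolation=cv2.INTER_CUBIC)
for i in range(0,300,20): cv2.putText(a,str(280+i),(int(i*2.5),10),0,.35,(0,0,255)); cv2.line(a,(int(i*2.5),12),(int(i*2.5),18),(0,0,255))
for i in range(10,240,20): cv2.putText(a,str(130+i),(0,int(i*2.5)),0,.35,(0,0,255)); cv2.line(a,(22,int(i*2.5)),(28,int(i*2.5)),(0,0,255))
cv2.imwrite("pics/topcrop.png",a)
```

```text
(no output)
```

View pics/topcrop.png

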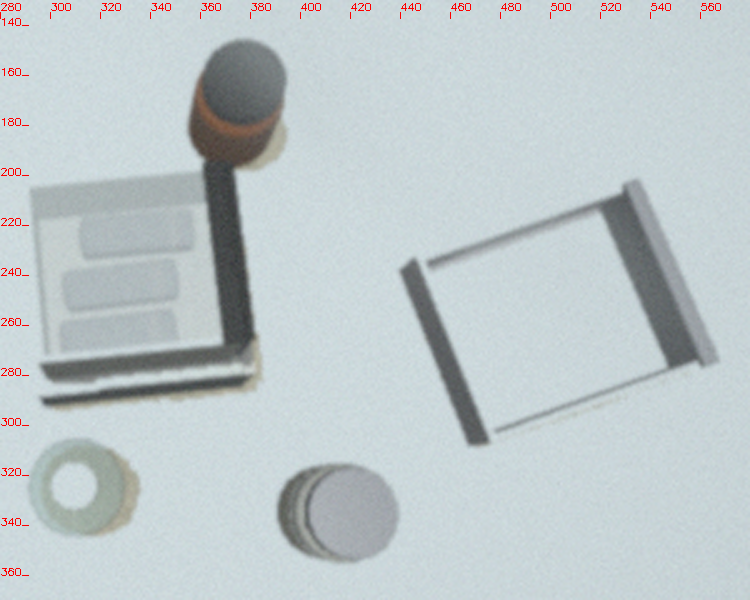

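The crop gives caddy top corners near crop px (30,187), (205,172), (225,347) and (42,362). The grip-wall top runs from (631,181) to (710,364), and the tray's thin end from (408,265) to (478,440).

```bash
cat > h.py <<'E'
from rig import ctrl
import numpy as np, cv2
def ray(f,px,z):
    R,t=np.array(f["R"]),np.array(f["t"]); C=-R.T@t
    d=R.T@np.linalg.solve(f["intrinsics"],np.array([px[0],px[1],1.]))
    return C+d*(z-C[2])/d[2]
def proj(f,X):
    p=f["intrinsics"]@(np.array(f["R"])@np.array(X)+np.array(f["t"])); return p[:2]/p[2]
E
python3 - <<'E'
from h import *
f=ctrl.grab_frame("top")
C=-np.array(f["R"]).T@f["t"]; print("C",C,"nadir",proj(f,[C[0],C[1],0]))
c=lambda u,v:(280+u/2.5,130+v/2.5)
for n,p,z in [("cad BL",(30,187),.174),("cad FL header",(205,172),.174),("strip tl",(205,160),.174),("strip tr",(235,168),.174),("strip bl",(225,347),.174),("strip br",(255,340),.174),("cad BR",(42,362),.174),
 ("side bot back",(45,380),.08),("std a",(42,400),.08),("std b",(250,382),.08),("std b.094",(250,378),.094),
 ("tray g1",(622,182),.055),("g2",(640,180),.055),("g3",(718,362),.055),("g4",(702,366),.055),
 ("t1",(418,258),.05),("t1o",(400,270),.05),("t2",(490,440),.05),("t2o",(468,445),.05),("t1 z0",(400,270),0),("t2 z0",(468,445),0),
 ("amber",(243,82),.11),("clear",(75,485),.13),("white",(352,512),.12)]:
    print(n,np.round(ray(f,c(*p),z)*1000).astype(int))
for p in [(185,205),(240,203),(242,246),(188,248)]: print("box",np.round(ray(f,p,.055)*1000))
E
```

```text
C [0.39244244 0.18593563 0.85141825] nadir [324.57465093 330.22814017]
cad BL [566 237 174]
cad FL header [577 138 174]
strip tl [584 138 174]
strip tr [580 121 174]
strip bl [478 126 174]
strip br [482 109 174]
cad BR [466 226 174]
side bot back [465 230  80]
std a [453 231  80]
std b [468 101  80]
std b.094 [469 103  94]
tray g1 [ 611 -148   55]
g2 [ 613 -161   55]
g3 [ 492 -205   55]
g4 [ 489 -194   55]
t1 [556 -13  50]
t1o [548  -1  50]
t2 [438 -57  50]
t2o [434 -43  50]
t1 z0 [558 -12   0]
t2 z0 [437 -57   0]
amber [654 111 110]
clear [401 207 130]
white [390  46 120]
box [590. 424.  55.]
box [596. 333.  55.]
box [524. 325.  55.]
box [518. 413.  55.]
```

Both objects fit their stated sizes. The stand edge is at about (530,112) with the pour axis at yaw −83.2°. The tray is centred at about (525,−109) with yaw −70°, and its grip wall is at (550,−178). I'll go above the grip wall.

>>> carry_out(
  plan=[
    {"dp":[21,28,-9],"rotation":[0,0,-0.3]},
    {"dp":[21,28,-9],"rotation":[0,0,-0.3]},
    {"dp":[21,28,-9],"rotation":[0,0,-0.3]},
    {"dp":[21,28,-9],"rotation":[0,0,-0.3]},
    {"dp":[21,28,-9],"rotation":[0,0,-0.3]},
    {"dp":[21,28,-9],"rotation":[0,0,-0.3]},
    {"dp":[21,28,-9],"rotation":[0,0,-0.3]},
    {"dp":[21,28,-9],"rotation":[0,0,-0.3]},
    {"dp":[21,28,-9],"rotation":[0,0,-0.3]},
    {"dp":[21,28,-9],"rotation":[0,0,-0.3]},
    {"dp":[21,28,-9],"rotation":[0,0,-0.3]},
    {"dp":[21,28,-9],"rotation":[0,0,-0.3]},
    {"dp":[21,28,-9],"rotation":[0,0,-0.3]},
    {"dp":[21,28,-9],"rotation":[0,0,-0.3]},
    {"dp":[0,0,0],"rotation":[0,0,0]},
  ],
  jaw=1,
)

```text
time_s: 1.4
tcp_pos: [0.555, -0.1612, 0.1151]
orientation: [179.9, 0.1, 19.1]
force: [-0.3, 0.4, -0.1]
gripper_width: 0.0851
```

>>> carry_out(
  plan=[
    {"dp":[-3,-9,-2],"rotation":[0,0,0.5]},
    {"dp":[-2,-8,-2],"rotation":[0,0,0.4]},
    {"dp":[0,0,-14],"rotation":[0,0,0]},
    {"dp":[0,0,-14],"rotation":[0,0,0]},
    {"dp":[0,0,-14],"rotation":[0,0,0]},
    {"dp":[0,0,-14],"rotation":[0,0,0]},
    {"dp":[0,0,-14],"rotation":[0,0,0]},
    {"dp":[0,0,-5],"rotation":[0,0,0]},
    {"dp":[0,0,0],"rotation":[0,0,0]},
  ],
)

```text
time_s: 2.15
tcp_pos: [0.5448, -0.19, 0.0334]
orientation: [179.7, 0.1, 20.0]
force: [-0.6, 0.1, -0.7]
gripper_width: 0.0856
```

Run:
```python
from h import *
s=ctrl.read_state(); print(s["tcp_pos"],s["orientation"],s["force"])
t=ctrl.grab_frame("top")["frame"]; w=ctrl.grab_frame("wrist")["frame"]
cv2.imwrite("pics/p1.png",np.hstack([cv2.resize(t[130:370,300:620],(400,300)),cv2.resize(w,(400,300))]))
```

```text
[ 0.54482265 -0.18996641  0.03339466] [1.79749717e+02 1.39241027e-01 2.00062573e+01] [-0.57211844  0.07913703 -0.66128946]
```

View pics/p1.png

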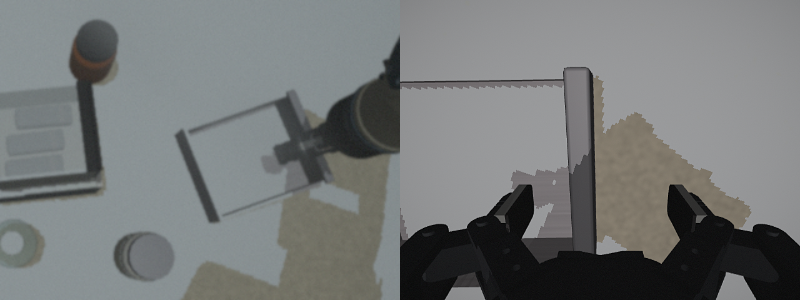

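The wall sits between the fingers, about 9 mm to the tray side of their centre. I'll correct and pinch.

>>> carry_out(
  plan=[
    {"dp":[0,9,0],"rotation":[0,0,0]},
    {"dp":[0,0,0],"rotation":[0,0,0]},
  ],
)

```text
time_s: 2.42
tcp_pos: [0.546, -0.1815, 0.0359]
orientation: [179.6, -0.0, 19.9]
force: [1.0, 0.2, 0.3]
gripper_width: 0.0858
```

>>> carry_out(
  plan=[
    {"dp":[0,0,0]},
    {"dp":[0,0,0]},
    {"dp":[0,0,0]},
    {"dp":[0,0,0]},
    {"dp":[0,0,0]},
    {"dp":[0,0,0]},
    {"dp":[0,0,0]},
    {"dp":[0,0,0]},
  ],
  jaw=0,
  squeeze=40,
)

```text
schema error: expected keys dp, rotation
```

>>> carry_out(
  plan=[
    {"dp":[0,0,0],"rotation":[0,0,0]},
    {"dp":[0,0,0],"rotation":[0,0,0]},
    {"dp":[0,0,0],"rotation":[0,0,0]},
    {"dp":[0,0,0],"rotation":[0,0,0]},
    {"dp":[0,0,0],"rotation":[0,0,0]},
    {"dp":[0,0,0],"rotation":[0,0,0]},
    {"dp":[0,0,0],"rotation":[0,0,0]},
    {"dp":[0,0,0],"rotation":[0,0,0]},
  ],
  jaw=0,
  squeeze=40,
)

```text
time_s: 3.08
tcp_pos: [0.5473, -0.1806, 0.0387]
orientation: [179.5, -0.1, 20.1]
force: [-0.1, -0.2, 1.2]
gripper_width: 0.0114
```

>>> carry_out(
  plan=[
    {"dp":[0,4,-0.3],"rotation":[0,0,-1]},
    {"dp":[0,8,-0.3],"rotation":[0,0,-1.3]},
    {"dp":[0,8,-0.3],"rotation":[0,0,-1.3]},
    {"dp":[0,8,-0.3],"rotation":[0,0,-1.3]},
    {"dp":[0,8,-0.3],"rotation":[0,0,-1.3]},
    {"dp":[0,8,-0.3],"rotation":[0,0,-1.3]},
    {"dp":[0,8,-0.3],"rotation":[0,0,-1.3]},
    {"dp":[0,8,-0.3],"rotation":[0,0,-1.3]},
    {"dp":[0,8,-0.3],"rotation":[0,0,-1.3]},
    {"dp":[0,8,-0.3],"rotation":[0,0,-1.3]},
    {"dp":[0,4,-0.3],"rotation":[0,0,-0.5]},
    {"dp":[0,0,-0.3],"rotation":[0,0,0]},
  ],
)

```text
time_s: 4.08
tcp_pos: [0.5482, -0.1056, 0.0391]
orientation: [178.8, -0.2, 6.1]
force: [-1.7, -1.0, 4.1]
gripper_width: 0.0115
```

>>> carry_out(
  plan=[
    {"dp":[-0.3,5,0],"rotation":[0,0,0.1]},
    {"dp":[-0.3,8,0],"rotation":[0,0,0.1]},
    {"dp":[-0.3,8,0],"rotation":[0,0,0.1]},
    {"dp":[-0.3,8,0],"rotation":[0,0,0.1]},
    {"dp":[-0.3,8,0],"rotation":[0,0,0.1]},
    {"dp":[-0.3,4,0],"rotation":[0,0,0.1]},
    {"dp":[0,0,0],"rotation":[0,0,0]},
  ],
)

```text
time_s: 4.67
tcp_pos: [0.5497, -0.0661, 0.0415]
orientation: [178.5, -0.5, 6.5]
force: [-0.2, -2.1, 0.7]
gripper_width: 0.0115
```

Run:
```python
from h import *
s=ctrl.read_state(); print(s["tcp_pos"],s["orientation"],s["force"])
t=ctrl.grab_frame("top")["frame"]; a=cv2.resize(cv2.convertScaleAbs(t[150:350,280:540],alpha=1.5),(780,600),interpolation=cv2.INTER_CUBIC)
cv2.imwrite("pics/p2.png",a)
```

```text
[ 0.54967619 -0.0661449   0.04154314] [178.5043885   -0.54736888   6.49643087] [-0.21099493 -2.06349634  0.73790409]
```

View pics/p2.png

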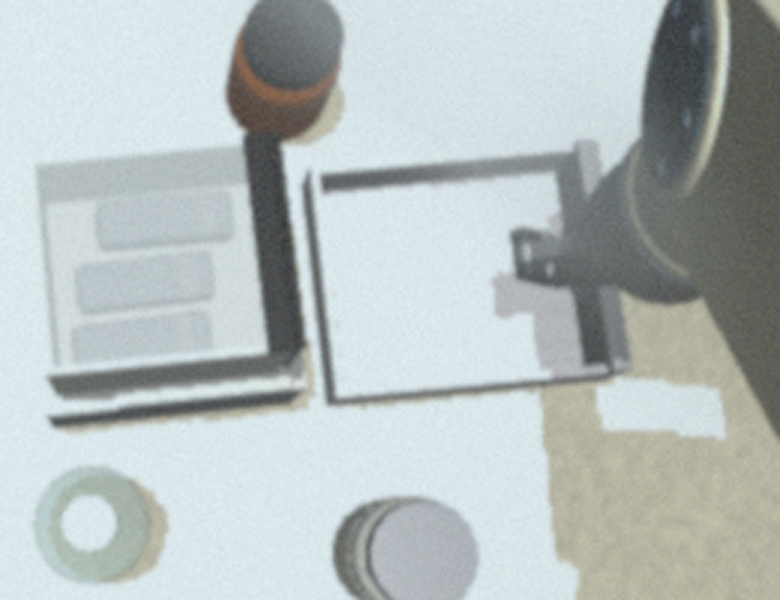

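The tray is parallel to the stand with a small gap. Its thin-end corners are at crop (308,177) and (332,403), and the bystanders haven't moved. I'll check the lateral offset and the gap.

Run:
```python
from h import *
f=ctrl.grab_frame("top"); c=lambda u,v:(280+u/3,150+v/3)
p=np.array([.118,-.993,0]);y=np.array([.993,.118,0]);O=np.array([.530,.112,0])
for n,q,z in [("thin L",(308,172),.05),("thin R",(332,404),.05),("grip oL",(597,140),.055),("grip oR",(630,370),.055),("bR",(332,404),0),("stand FR top",(304,398),.08)]:
    X=ray(f,c(*q),z)-O; print(n,np.round([X@p*1000,X@y*1000]))
```

```text
thin L [25. 65.]
thin R [ 24. -65.]
grip oL [187.  68.]
grip oR [186. -61.]
bR [ 31. -61.]
stand FR top [  5. -63.]
```

>>> carry_out(
  plan=[
    {"dp":[-0.5,2,-0.8],"rotation":[0.3,0,0]},
    {"dp":[-0.6,3,-0.8],"rotation":[0.3,0.2,0]},
    {"dp":[-0.6,3,-0.8],"rotation":[0.3,0.2,0]},
    {"dp":[-0.6,3,-0.8],"rotation":[0.3,0,0]},
    {"dp":[-0.6,3,-0.5],"rotation":[0.3,0,0]},
    {"dp":[0,2,0],"rotation":[0,0,0]},
    {"dp":[0,0,0],"rotation":[0,0,0]},
  ],
)

```text
time_s: 5.35
tcp_pos: [0.5485, -0.0527, 0.0387]
orientation: [180.0, -0.5, 6.5]
force: [1.1, -0.4, 1.7]
gripper_width: 0.0114
```

>>> carry_out(
  plan=[
    {"dp":[-0.3,2,0],"rotation":[0,0.1,0]},
    {"dp":[-0.3,2,0],"rotation":[0,0.1,0]},
    {"dp":[-0.3,2,0],"rotation":[0,0,0]},
    {"dp":[0,2,0],"rotation":[0,0,0]},
    {"dp":[0,2,0],"rotation":[0,0,0]},
    {"dp":[0,2,0],"rotation":[0,0,0]},
  ],
)

```text
time_s: 5.85
tcp_pos: [0.55, -0.0449, 0.0388]
orientation: [179.5, -0.5, 6.8]
force: [-2.8, -27.8, 0.6]
gripper_width: 0.0115
```

The tray is against the stand, with 28 N of contact. I'll relax, open and rise.

>>> carry_out(
  plan=[
    {"dp":[0,-0.5,0],"rotation":[0,0,0]},
    {"dp":[0,0,0],"rotation":[0,0,0]},
    {"dp":[0,0,0],"rotation":[0,0,0]},
    {"dp":[0,0,0],"rotation":[0,0,0]},
    {"dp":[0,0,0],"rotation":[0,0,0]},
    {"dp":[0,0,0],"rotation":[0,0,0]},
    {"dp":[0,0,0],"rotation":[0,0,0]},
  ],
  jaw=0.6,
)

```text
time_s: 6.43
tcp_pos: [0.5484, -0.043, 0.0376]
orientation: [179.7, -0.3, 6.7]
force: [0.5, 0.7, -0.2]
gripper_width: 0.0511
```

>>> carry_out(
  plan=[
    {"dp":[0,0,15],"rotation":[0,0,0]},
    {"dp":[0,0,30],"rotation":[0,0,0]},
    {"dp":[0,0,30],"rotation":[0,0,0]},
    {"dp":[0,0,30],"rotation":[0,0,0]},
    {"dp":[0,0,30],"rotation":[0,0,0]},
    {"dp":[0,0,30],"rotation":[0,0,0]},
    {"dp":[0,0,30],"rotation":[0,0,0]},
    {"dp":[0,0,30],"rotation":[0,0,0]},
    {"dp":[0,0,10],"rotation":[0,0,0]},
    {"dp":[0,0,0],"rotation":[0,0,0]},
  ],
  jaw=0,
)

```text
time_s: 7.27
tcp_pos: [0.5436, -0.0409, 0.282]
orientation: [179.9, -0.0, 6.7]
force: [-0.1, 0.2, 0.5]
gripper_width: 0.0
```

>>> carry_out(
  plan=[
    {"dp":[-3,20,0],"rotation":[0,0,0]},
    {"dp":[-3,32,0],"rotation":[0,0,0]},
    {"dp":[-3,32,0],"rotation":[0,0,0]},
    {"dp":[-3,32,0],"rotation":[0,0,0]},
    {"dp":[-3,32,0],"rotation":[0,0,0]},
    {"dp":[-3,32,0],"rotation":[0,0,0]},
    {"dp":[-3,32,0],"rotation":[0,0,0]},
    {"dp":[-3,32,0],"rotation":[0,0,0]},
    {"dp":[-3,32,0],"rotation":[0,0,0]},
    {"dp":[-3,30,0],"rotation":[0,0,0]},
    {"dp":[-2,15,0],"rotation":[0,0,0]},
    {"dp":[0,0,0],"rotation":[0,0,0]},
  ],
)

```text
time_s: 8.27
tcp_pos: [0.5016, 0.2919, 0.2633]
orientation: [179.6, 1.0, 6.5]
force: [-0.5, -0.6, -0.1]
gripper_width: 0.0001
```

Run:
```python
from h import *
s=ctrl.read_state(); print(s["tcp_pos"],s["orientation"],s["force"])
t=ctrl.grab_frame("top")["frame"]; cv2.imwrite("pics/p3.png",np.hstack([cv2.resize(cv2.convertScaleAbs(t[150:350,280:540],alpha=1.5),(520,400)),cv2.resize(ctrl.grab_frame("side")["frame"][150:430,220:440],(280,400))[:,:]]))
```

```text
[0.50157164 0.2919324  0.26327767] [179.60274965   0.98797333   6.4770045 ] [-0.51939303 -0.64507845 -0.13522   ]
```

View pics/p3.png

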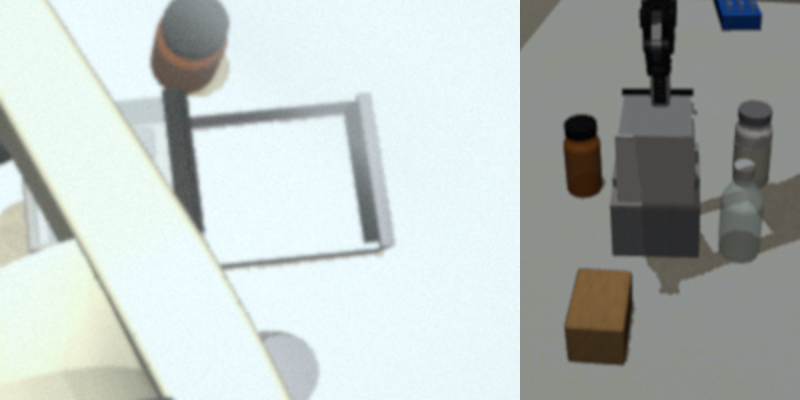

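The tray sits flush in the top view, and the tool is centred behind the caddy in the side view. I'll descend to pushing height.

>>> carry_out(
  plan=[
    {"dp":[2,0,-6],"rotation":[0,-0.3,0]},
    {"dp":[2,0,-12],"rotation":[0,-0.3,0]},
    {"dp":[2,0,-12],"rotation":[0,-0.3,0]},
    {"dp":[1,0,-12],"rotation":[0,0,0]},
    {"dp":[0,0,-12],"rotation":[0,0,0]},
    {"dp":[0,0,-12],"rotation":[0,0,0]},
    {"dp":[0,0,-12],"rotation":[0,0,0]},
    {"dp":[0,0,-12],"rotation":[0,0,0]},
    {"dp":[0,0,-12],"rotation":[0,0,0]},
    {"dp":[0,0,-6],"rotation":[0,0,0]},
    {"dp":[0,0,0],"rotation":[0,0,0]},
  ],
)

```text
time_s: 9.28
tcp_pos: [0.5107, 0.2721, 0.1437]
orientation: [179.1, 0.2, 5.6]
force: [-1.2, 0.3, 0.1]
gripper_width: 0.0001
```

>>> carry_out(
  plan=[
    {"dp":[0.3,-1,3],"rotation":[0,0,0.3]},
    {"dp":[0.3,-2,3],"rotation":[0,0,0.3]},
    {"dp":[0.3,-3,2],"rotation":[0.3,0,0.3]},
    {"dp":[0.3,-3,0],"rotation":[0.3,0,0]},
    {"dp":[0.3,-3,0],"rotation":[0,0,0]},
    {"dp":[0,-2,0],"rotation":[0,0,0]},
    {"dp":[0,0,0],"rotation":[0,0,0]},
  ],
)

```text
time_s: 9.87
tcp_pos: [0.5142, 0.2551, 0.1554]
orientation: [179.8, -0.1, 6.5]
force: [0.6, -0.2, -0.2]
gripper_width: -0.0002
```

>>> carry_out(
  plan=[
    {"dp":[0,-1,0],"rotation":[0,0,0]},
    {"dp":[0,-2,0],"rotation":[0,0,0]},
    {"dp":[0,-2,0],"rotation":[0,0,0]},
    {"dp":[0,-2,0],"rotation":[0,0,0]},
    {"dp":[0,-2,0],"rotation":[0,0,0]},
    {"dp":[0,-1,0],"rotation":[0,0,0]},
  ],
)

```text
time_s: 10.37
tcp_pos: [0.5148, 0.2482, 0.1568]
orientation: [-179.8, -0.3, 6.4]
force: [-2.3, 3.7, -0.3]
gripper_width: -0.0001
```

>>> carry_out(
  plan=[
    {"dp":[0.2,-2,0],"rotation":[0,0,0]},
    {"dp":[0.2,-2,0],"rotation":[0,0,0]},
    {"dp":[0.2,-2,0],"rotation":[0,0,0]},
  ],
)

```text
time_s: 10.62
tcp_pos: [0.5151, 0.2471, 0.1584]
orientation: [-179.3, -0.4, 6.4]
force: [-2.8, 9.7, 2.9]
gripper_width: -0.0003
```

>>> carry_out(
  plan=[
    {"dp":[0.3,-3,2],"rotation":[0,0,0]},
    {"dp":[0.3,-3,3],"rotation":[0,0,0]},
    {"dp":[0.3,-3,3],"rotation":[0,0,0]},
    {"dp":[0.3,-3,3],"rotation":[0,0,0]},
  ],
)

```text
time_s: 10.95
tcp_pos: [0.5158, 0.2395, 0.1702]
orientation: [-178.9, -0.5, 6.4]
force: [-0.8, 5.4, -0.0]
gripper_width: -0.0004
```

>>> carry_out(
  plan=[
    {"dp":[0.3,-3,3],"rotation":[-0.2,0,0]},
    {"dp":[0.3,-3,3],"rotation":[-0.2,0,0]},
    {"dp":[0.3,-3,3],"rotation":[-0.2,0,0]},
    {"dp":[0.3,-3,3],"rotation":[-0.2,0,0]},
    {"dp":[0.3,-2,1],"rotation":[-0.2,0,0]},
  ],
)

```text
time_s: 11.37
tcp_pos: [0.5177, 0.2273, 0.1851]
orientation: [-179.7, -0.4, 6.4]
force: [-2.9, 8.8, 4.1]
gripper_width: 0.0002
```

Run:
```python
from h import *
s=ctrl.read_state(); print(s["tcp_pos"],s["orientation"],s["force"])
t=ctrl.grab_frame("top")["frame"]; cv2.imwrite("pics/p4.png",np.hstack([cv2.resize(cv2.convertScaleAbs(t[150:350,280:540],alpha=1.5),(520,400)),cv2.resize(ctrl.grab_frame("side")["frame"][150:430,220:440],(280,400))[:,:]]))
```

```text
[0.51767343 0.22727269 0.18513037] [-179.65305961   -0.43958029    6.35474607] [-2.93429618  8.77087149  4.09180431]
```

View pics/p4.png

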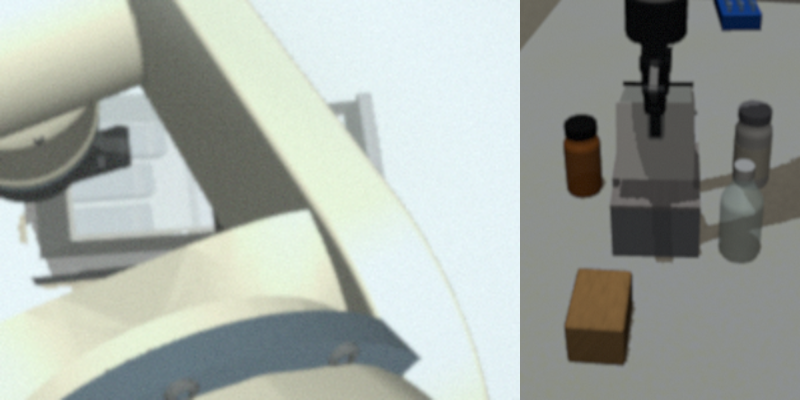

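It is tipping. The contact travel of 20 mm forward and 28 mm up gives about 15°. Going on to about 27°.

>>> carry_out(
  plan=[
    {"dp":[0.3,-3,2.8],"rotation":[0,0.1,0]},
    {"dp":[0.3,-3,2.8],"rotation":[0,0.1,0]},
    {"dp":[0.3,-3,2.8],"rotation":[0,0.1,0]},
    {"dp":[0.3,-3,2.7],"rotation":[0,0,0]},
    {"dp":[0.3,-3,2.7],"rotation":[0,0,0]},
    {"dp":[0.3,-3,2.5],"rotation":[0,0,0]},
    {"dp":[0.3,-2,1.5],"rotation":[0,0,0]},
  ],
)

```text
time_s: 12.05
tcp_pos: [0.5202, 0.2055, 0.2046]
orientation: [-179.7, -0.2, 6.4]
force: [-1.2, 3.1, 0.5]
gripper_width: -0.0001
```

>>> carry_out(
  plan=[
    {"dp":[0,-1,0.5],"rotation":[0,0,0]},
    {"dp":[0,-0.7,0],"rotation":[0,0,0]},
    {"dp":[0,-0.7,0],"rotation":[0,0,0]},
    {"dp":[0,-0.7,0],"rotation":[0,0,0]},
    {"dp":[0,-0.7,0],"rotation":[0,0,0]},
    {"dp":[0,-0.7,0],"rotation":[0,0,0]},
  ],
)

```text
time_s: 12.55
tcp_pos: [0.5209, 0.2015, 0.2071]
orientation: [-179.5, -0.3, 6.3]
force: [-1.5, 4.7, 5.1]
gripper_width: -0.0002
```

Run:
```python
from h import *
s=ctrl.read_state(); print(s["tcp_pos"],s["orientation"],s["force"])
t=ctrl.grab_frame("top")["frame"]; cv2.imwrite("pics/p5.png",np.hstack([cv2.resize(cv2.convertScaleAbs(t[150:350,280:540],alpha=1.5),(520,400)),cv2.resize(ctrl.grab_frame("side")["frame"][150:430,220:440],(280,400))[:,:]]))
```

```text
[0.52088335 0.20153882 0.20710839] [-179.48769664   -0.29045832    6.28400106] [-1.505363    4.72132678  5.05420892]
```

View pics/p5.png

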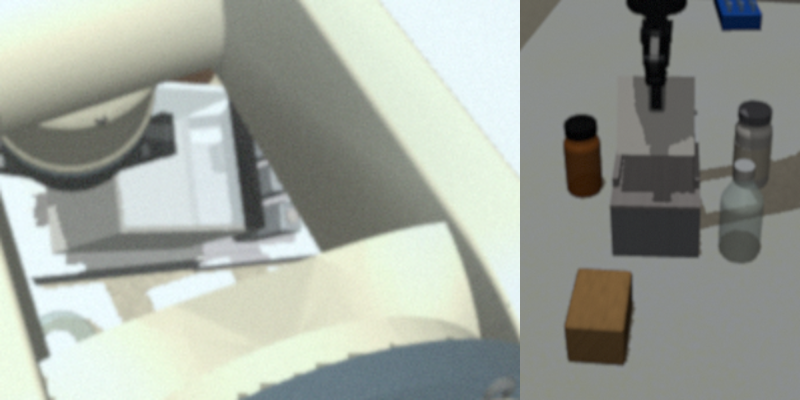

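The caddy interior looks empty, and at least two cartridges show past the flap at crop (275,180) and (275,215). I'll hold a second longer at about 30–31°.

>>> carry_out(
  plan=[
    {"dp":[0.2,-2,1.5],"rotation":[-0.1,0,0]},
    {"dp":[0.1,-1,0.5],"rotation":[-0.1,0,0]},
    {"dp":[0,-0.7,0],"rotation":[-0.1,0,0]},
    {"dp":[0,-0.7,0],"rotation":[0,0,0]},
    {"dp":[0,-0.6,0],"rotation":[0,0,0]},
    {"dp":[0,-0.6,0],"rotation":[0,0,0]},
    {"dp":[0,-0.6,0],"rotation":[0,0,0]},
    {"dp":[0,-0.6,0],"rotation":[0,0,0]},
    {"dp":[0,-0.6,0],"rotation":[0,0,0]},
    {"dp":[0,-0.6,0],"rotation":[0,0,0]},
  ],
)

```text
time_s: 13.48
tcp_pos: [0.5218, 0.1953, 0.211]
orientation: [-179.6, -0.4, 6.3]
force: [-2.5, 6.0, 5.5]
gripper_width: -0.0
```

Run:
```python
from h import *
s=ctrl.read_state(); print(s["tcp_pos"],s["orientation"],s["force"])
t=ctrl.grab_frame("top")["frame"]; cv2.imwrite("pics/p6.png",cv2.resize(cv2.convertScaleAbs(t[150:310,280:480],alpha=1.6),(700,560),interpolation=cv2.INTER_CUBIC))
```

```text
[0.52177703 0.19529848 0.21101258] [-179.63985392   -0.39314512    6.29765802] [-2.53101029  6.02905269  5.52845881]
```

View pics/p6.png

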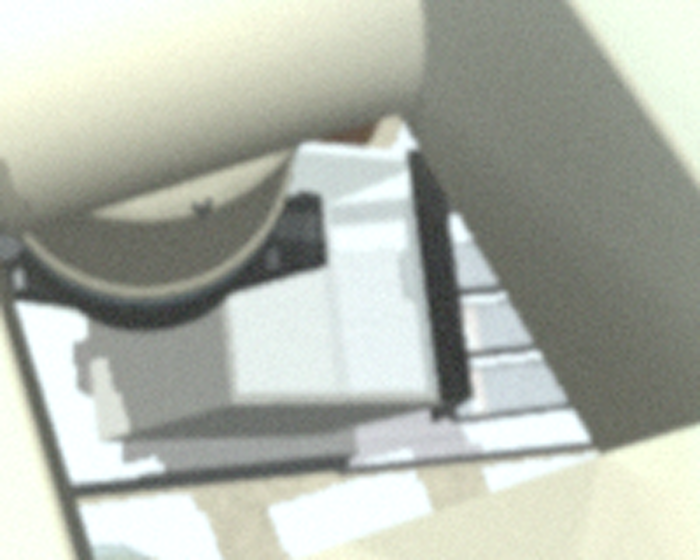

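All three cartridges lie in the tray, at crop (475,260), (490,320) and (515,380). I'll lower gently back along the arc.

>>> carry_out(
  plan=[
    {"dp":[-0.2,1,-0.7],"rotation":[0,0,0]},
    {"dp":[-0.3,2,-1.4],"rotation":[0,0,0]},
    {"dp":[-0.3,2,-1.5],"rotation":[0,0,0]},
    {"dp":[-0.3,2,-1.6],"rotation":[0,0,0]},
    {"dp":[-0.3,2,-1.7],"rotation":[0,0,0]},
    {"dp":[-0.3,2,-1.8],"rotation":[0,0,0]},
    {"dp":[-0.3,2,-1.9],"rotation":[0,0,0]},
    {"dp":[-0.3,2,-2],"rotation":[0,0,0]},
  ],
)

```text
time_s: 14.2
tcp_pos: [0.5198, 0.2132, 0.1992]
orientation: [-179.5, -0.5, 6.2]
force: [-0.5, 4.6, 4.5]
gripper_width: 0.0001
```

>>> carry_out(
  plan=[
    {"dp":[-0.2,2,-2],"rotation":[0,0,0]},
    {"dp":[-0.2,2,-2],"rotation":[0,0,0]},
    {"dp":[-0.2,2,-2.1],"rotation":[0,0,0]},
    {"dp":[-0.2,2,-2.2],"rotation":[0,0,0]},
    {"dp":[-0.2,2,-2.3],"rotation":[0,0,0]},
    {"dp":[-0.2,2,-2.4],"rotation":[0,0,0]},
    {"dp":[-0.2,2,-2.5],"rotation":[0,0,0]},
    {"dp":[-0.2,2,-2.6],"rotation":[0,0,0]},
  ],
)

```text
time_s: 14.87
tcp_pos: [0.5175, 0.2329, 0.1791]
orientation: [-179.3, -0.5, 6.2]
force: [-1.7, 5.6, 4.0]
gripper_width: -0.0002
```

>>> carry_out(
  plan=[
    {"dp":[-0.2,1.6,-2.2],"rotation":[0,0,0]},
    {"dp":[-0.2,1.6,-2.3],"rotation":[0,0,0]},
    {"dp":[-0.2,1.6,-2.5],"rotation":[0,0,0]},
    {"dp":[-0.2,1.6,-2.6],"rotation":[0,0,0]},
    {"dp":[-0.2,1.5,-2.6],"rotation":[0,0,0]},
    {"dp":[-0.2,1.4,-2.6],"rotation":[0,0,0]},
  ],
)

```text
time_s: 15.37
tcp_pos: [0.5154, 0.2451, 0.1615]
orientation: [-179.2, -0.4, 6.2]
force: [-1.2, 6.7, 2.3]
gripper_width: 0.0002
```

>>> carry_out(
  plan=[
    {"dp":[-0.1,1,-2],"rotation":[0,0,0]},
    {"dp":[-0.1,1,-1.8],"rotation":[0,0,0]},
    {"dp":[-0.1,1,-1],"rotation":[0,0,0]},
    {"dp":[-0.1,1,0],"rotation":[0,0,0]},
    {"dp":[0,1,0],"rotation":[0,0,0]},
  ],
)

```text
time_s: 15.78
tcp_pos: [0.5135, 0.2502, 0.1536]
orientation: [-179.3, -0.2, 6.3]
force: [-0.7, 0.1, -0.2]
gripper_width: 0.0002
```

Force is zero at the original contact position, so the caddy is down. I'll withdraw, rise, and move back clear of the view.

>>> carry_out(
  plan=[
    {"dp":[0,4,0],"rotation":[0,0,0]},
    {"dp":[-1,8,0],"rotation":[0,0,0]},
    {"dp":[-1,8,2],"rotation":[0,0,0]},
    {"dp":[0,5,15],"rotation":[0,0,0]},
    {"dp":[0,3,30],"rotation":[0,0,0]},
    {"dp":[0,2,30],"rotation":[0,0,0]},
    {"dp":[0,2,30],"rotation":[0,0,0]},
    {"dp":[-5,10,30],"rotation":[0,0,0]},
    {"dp":[-10,25,10],"rotation":[0,0,0]},
    {"dp":[-12,35,0],"rotation":[0,0,0]},
    {"dp":[-12,35,0],"rotation":[0,0,0]},
    {"dp":[-12,35,0],"rotation":[0,0,0]},
    {"dp":[-12,35,0],"rotation":[0,0,0]},
    {"dp":[-12,35,0],"rotation":[0,0,0]},
    {"dp":[-5,15,0],"rotation":[0,0,0]},
    {"dp":[0,0,0],"rotation":[0,0,0]},
  ],
)

```text
time_s: 17.12
tcp_pos: [0.4214, 0.5236, 0.311]
orientation: [-179.3, -0.2, 6.2]
force: [-0.7, -1.2, -0.5]
gripper_width: -0.0001
```

Run:
```python
from h import *
s=ctrl.read_state(); print(s["tcp_pos"],s["force"],s["time_s"])
t=ctrl.grab_frame("top")["frame"]; cv2.imwrite("pics/p7.png",np.hstack([cv2.resize(cv2.convertScaleAbs(t[150:350,280:540],alpha=1.5),(520,400),interpolation=cv2.INTER_CUBIC),cv2.resize(ctrl.grab_frame("side")["frame"][150:430,220:440],(280,400))[:,:]]))
```

```text
[0.42141797 0.52361971 0.31101536] [-0.66508199 -1.16938243 -0.52328369] 17.1167
```

View pics/p7.png

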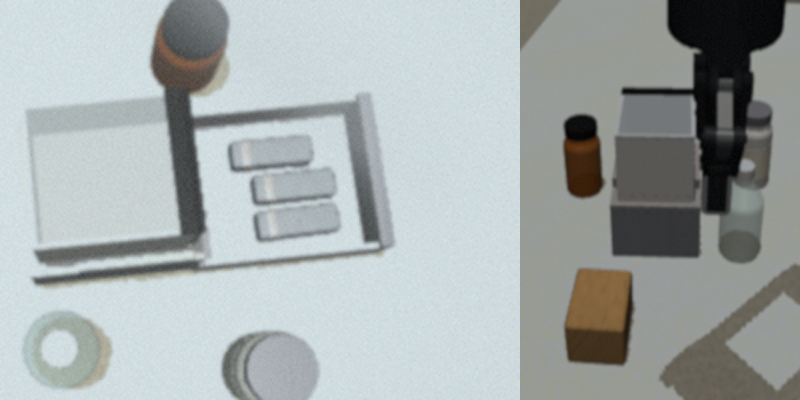

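The three cartridges lie flat in the tray, at crop (271,153), (294,185) and (297,221). The caddy is down and empty, and the bottles and box are where they started. One numeric check of the tray and caddy, then I'll hand in.

Run:
```python
from h import *
f=ctrl.grab_frame("top"); c=lambda u,v:(280+u/2,150+v/2)
p=np.array([.118,-.993,0]);y=np.array([.993,.118,0]);O=np.array([.530,.114,0])
for n,q,z in [("grip oL",(370,93),.055),("grip oR",(394,245),.055),("cad BL",(26,110),.174),("cad BR",(38,248),.174),("cad FL",(190,90),.174),("cad FR",(206,232),.174),("c0",(271,150),.025),("c1",(294,182),.025),("c2",(297,219),.025)]:
    X=ray(f,c(*q),z)-O; print(n,np.round([X@p*1000,X@y*1000]))
s=ctrl.read_state(); print(np.abs(s["joint_velocities"]).max(),s["force"])
```

```text
grip oL [166.  70.]
grip oR [167. -58.]
cad BL [-117.   49.]
cad BR [-116.  -49.]
cad FL [ 1. 54.]
cad FR [  1. -48.]
c0 [83. 35.]
c1 [99.  5.]
c2 [ 98. -27.]
1.5503804974529443 [ 0.10420818 -0.43529969  0.03017398]
```

```bash
python3 -c "
from rig import ctrl
print(ctrl.sign_off())"
```

```text
the job is handed in; nothing more can be done
None
```

The tray is against the stand under the flap, all three cartridges are in it, and the caddy is back down on the stand. I handed the job in at about 17 s; the hand-in reports no verdict.

- **What I did:** I pinched the tray's grip wall, turned the tray about 13° and slid it forward until it met the stand (28 N contact). I then tipped the caddy with the closed fingers to about 30°, estimated from how far the contact point travelled. After holding there for about 1.5 s, I lowered it back along the same arc.
- **Tray:** the last images put its middle at about stand x = 87 mm, y = +6 mm, with its end within about 0.5° of square to the stand.
- **Cartridges:** all three lie flat inside the tray.
- **Caddy:** its top corners agree with standing level (within a few mm), its front within about 1 mm of the tipping edge.
- **Surroundings:** the bottles and box look unmoved in the pictures, and the robot is clear and touching nothing.
- **Not measured directly:** I did not measure the flap angle or the caddy's final tilt. I judged both from the caddy's pose in the images.

No check failed. The estimates of the stand edge differed by about 4 mm along the pouring direction: 112 mm in world y from the first picture, about 116 mm from where the tray made contact. That is well within tolerance.

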